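Hold the mixer's spring cover open for sampling

ROBOT

A 6-joint arm with a two-finger parallel gripper is mounted at the origin on the work surface. World frame = base frame: x ahead of the robot, y to its left, z up, the work surface at z = 0. Lengths are in m, angles in rad, forces in N, time in s.
With the tool pointing down it reaches from about 0.35 to 0.975 m from the base axis. Payload 4.9 kg.
Tool frame: the origin (TCP) lies at the very end of the fingers, on their centre line; the grasp point (between the pads) lies 19 mm behind it; z points along the fingers, y is the direction in which the jaws open and shut (so a half turn about z gives the same grasp; the last joint's range is limited). The gripper opens to 85 mm and grips with 20 to 120 N. Pads are 22 mm wide; open, the fingers measure 114 mm over their backs; the gripper's body (76 mm by 85 mm) begins 54 mm behind the grasp point. The pads swing forward as they close: fully open they stand 13 mm farther back than shut.
Start: joints at [-1.389, 0.053, 1.613, -0, 1.476, -0.119], TCP at [0.185, -0.597, 0.231] pointing down, gripper open.
Joint ranges: [-3.01, 3.01], [-1.01, 2.22], [0.06, 2.58], [-1.02, 4.17], [0.09, 2.62], [-3.14, 3.14]. Speed limits (rad/s): [2.57, 2.57, 3.14, 3.14, 3.14, 3.14].

INTERFACE

Orientations are given as [roll, pitch, yaw] about the fixed x, y, z axes, in that order (R = Rz(yaw) Ry(pitch) Rx(roll)).
In Python, from bench import robot gives the robot as it stands.
- The arm moves only by the tool carry_out, never from a script. Its argument "targets" is text: rows parted by semicolons, each of 4 numbers parted by spaces: the shift along the tool's x, y, z in m, then the turn about the tool's z in rad. A call has 1 to 12 rows; each row is the pose to reach, as a shift and turn from the pose commanded when the call began, along the tool's axes at that moment; what a row does not reach only later rows make up. A row lasts 1/10 s, in which the tool goes at most 50 mm and 8.59 degrees, less where a joint would pass 70% of its speed; a pose out of reach is approached as far as the arm can. A call with a gripper value outside its range is refused whole. "jaw" is the opening, from -1 (shut) to 1 (fully open), set as the call begins (left out, the last holds). The fingers move at their own pace and stop on an object; "force" is the grip in N (left out, the last holds). Time passes only in rows, so rows that repeat a pose let the fingers close. It gives the time, the measured TCP pose, the force and the opening at its end, in the units of the state.
- robot.get_state(): the state, without advancing time (a new reading comes with each control period).
- robot.camera(name): name is "side" or "top" or "wrist"; returns (picture, depth): 480x640x3 uint8, red, green, blue; 480x640 float32, m along the optical axis (not along the pixel's ray), 0 where there is no reading.
- robot.camera_params(name): a dict with "intrinsics" (3x3 intrinsics, pixels), "R" (3x3) and "t" (3): a world point X has camera coordinates R X + t. Camera axes: x right, y down, z forward; pixel columns grow to the right and rows downward; lengths in m; the calibration is good to about 2 mm. A picture is of the moment at which its call begins: read the wrist's pose just before it. camera_params takes no time and is no camera call; for the wrist camera it gives the pose at the moment of the call.
- robot.hand_in(): hands the job in, once; it reports no verdict.
The state is a dict: "time": time; "joint_positions": joint angles; "qd": joint speeds; "joint_torque": joint torques, N m; "ee_pos": TCP position; "eef_rot": TCP orientation; "force": force on the tool from outside, world axes, zero at the start; "wrist_torque": the same for the moment, N m; "width": finger opening in m.
Only numpy, scipy, OpenCV 4.12 (cv2) and the standard library are available. Lean on these libraries where they do the work, as an engineer would, in place of code of your own. Each camera call takes 0.05 s, during which the arm holds its last target.

TASK

I am about to swab the tubes in the mixer: push the empty tube rack up against the mixer's right-hand side (right and left as you face its dial), standing upright with one long side flush along it and not sticking out past its corners, ready to take the tubes. Then swing the mixer's sprung cover aside to the left until it comes up against its stop, and finish while still holding it there; it springs shut by itself, so never let it snap back. Leave the bottle, the jar and the steel cup where they stand.

Things in the scene. Friction and masses are not known exactly. Their poses are not given: they have to be found in the camera images.
- mixer: Tube mixer, fixed: box 220 (x) x 190 (y) x 85 mm high, on it a carousel of capped tubes (to 173 mm) and a rear bracket carrying the cover. Origin: centre of the underside, at bench height; x from the front panel (with dial, towards the robot) to the rear, y to its left. Its right-hand side is the plain upright face at y = -95 mm, x = -110 to 110 mm. Turned up to 0.25 rad either way.
- rack: Empty white plastic tube rack, loose: a solid block 120 (x) x 52 (y) x 50 mm high with 2 x 5 round holes in its top, 0.2 to 0.3 kg, standing on the bench to the right of the mixer. Origin: centre of its underside; x along its length, z up.
- cover (a joint): Swing cover: round aluminium plate, 136 mm across, top face 187 mm above the bench, on an arm with an upright pivot at the mixer's rear. 0 = shut over the tubes, arm pointing to the mixer's front; grows (rad) clockwise seen from above, towards the mixer's left; hard stop at 1.40. A torsion spring drives it shut: about 3 N at the grip pin when shut, 7 N at the stop.
- cover_handle (a point): Point on the cover's upright steel grip pin (round, 14 mm diameter, stands 46 mm above the plate from 187 to 233 mm above the bench): on the pin's axis, 212 mm above the bench. 170 mm from the pivot axis; moves with the cover.
- cover_pivot (a point): Point on the cover's upright pivot axis, 212 mm above the bench, at mixer x = 85 mm, y = 0; nothing there stands higher than 207 mm.
- wash_bottle: Plain white plastic bottle, 60 mm diameter, 150 mm high, standing; bystander. Origin: centre of its underside.
- jar: Low glass jar with a screw cap, 60 mm diameter, 85 mm high; bystander. Origin: centre of its underside.
- swab_cup: Steel cup, 68 mm diameter, 75 mm high; bystander. Origin: centre of its underside.
Not all that is in view belongs to the job. What is shaped like the rack but pink is not meant.

How it is judged:
On the way, in this order (a step that is already met when the one before it is completed fails the run):
1. the rack stands flush against the mixer's right-hand side (y of rack in the frame of mixer between -0.1245 and -0.117 m and x of rack in the frame of mixer between -0.055 and 0.055 m and angle between the x axis of rack and the x axis of mixer, either way round below 0.04 rad and angle between rack's own z axis and vertical below 0.05 rad and height (world z) of rack below 0.004 m), for 0.2 s.
2. the cover is swung to its stop (value of joint cover above 1.35 rad), for 0.2 s.
At the end, for the whole second after the job is handed in: The rack stands upright on the bench, still, a long side within 3.5 mm and 0.04 rad of the mixer's right-hand side face and sticking out past its corners by no more than 5 mm; the cover is held still by the robot (more than 2 N) within 0.05 rad of its stop at 1.40 rad, nothing else propping it (all of step 1 and value of joint cover above 1.35 rad and velocity of joint cover between -0.1 and 0.1 rad/s and contact force between any of the fingers, the arm and cover above 2 N and contact force between mixer and wash_bottle below 0.5 N and contact force between mixer and jar below 0.5 N and contact force between mixer and swab_cup below 0.5 N and linear speed of rack below 0.02 m/s); the arm keeps its last pose, push and grip.
It fails at once if the cover snaps back (closes faster than 3 rad/s) (velocity of joint cover below -3 rad/s).
It fails at once if the rack is tipped over (angle between rack's own z axis and vertical above 0.6 rad).
It fails at once if the bottle, jar or cup is moved more than 30 mm (distance of any of wash_bottle, jar, swab_cup from where it was at the start of the episode above 0.03 m).
It also fails if it takes over 64 s, if anything falls off the work surface, if the arm or the gripper's body presses on something with over 40 N, if the wrist force passes 120 N, or if a joint passes its speed limit or range.

## Working session

There is one attempt and no reset: what is moved stays moved. The work goes in short steps, Python scripts to look and compute and a tool call to move; the robot and the scene stay as the last step left them, time stands still between calls to the robot, and variables do not carry over. Pictures are saved under pics/ and viewed, and the job is handed in when it is done.

Besides the shell and the picture viewer there is one more tool, called by a JSON object that holds its "op" and its "data", one argument or row to a line. carry_out: Moves the arm, as the interface text tells. Its arguments: {"type":"object","properties":{"targets":{"type":"string"},"jaw":{"type":"number"},"force":{"type":"number"}},"required":["targets"]}

```bash
mkdir -p pics; ls; cat > h.py <<'E'
import numpy as np, cv2
from bench import robot
def snap(n,tag):
    p=robot.camera_params(n); im,d=robot.camera(n)
    cv2.imwrite(f'pics/{tag}.png',im[:,:,::-1]); np.savez(f'pics/{tag}.npz',im=im,d=d,K=p["intrinsics"],R=p["R"],t=p["t"])
def load(tag): return np.load(f'pics/{tag}.npz')
def w(f,u,v,z=None):
    K,R,t=f['K'],f['R'],f['t']; r=np.linalg.inv(K)@[u,v,1]
    if z is None: return R.T@(r*f['d'][int(v),int(u)]-t)
    c=-R.T@t; q=R.T@r; return c+q*(z-c[2])/q[2]
def pix(f,X):
    c=f['K']@(f['R']@np.array(X)+f['t']); return c[:2]/c[2]
def cloud(f):
    h,w_=f['d'].shape; v,u=np.mgrid[:h,:w_]; r=np.stack([u,v,np.ones_like(u)],-1)@np.linalg.inv(f['K']).T
    return (r*f['d'][...,None]-f['t'])@f['R']
E
python3 - <<'E'
from h import *
snap('top','top0'); snap('side','side0'); print(robot.get_state())
E
```

```text
pics
{'time': 0.1, 'joint_positions': array([-1.38898350e+00,  5.32956752e-02,  1.61414230e+00,  1.09234759e-06,
        1.47599417e+00, -1.18993918e-01]), 'qd': array([-0.00067528, -0.00343414, -0.00289103, -0.00026155, -0.00086418,
       -0.00039099]), 'joint_torque': array([ 1.70651761e-03, -3.94899881e+01, -3.71364498e+01, -2.12949334e-05,
        3.84449173e-03, -8.19469932e-06]), 'ee_pos': array([ 0.18508491, -0.59638444,  0.23019156]), 'eef_rot': array([-3.13976631e+00, -2.19450679e-04,  3.00806444e-01]), 'force': array([-0.42316347, -0.46017628, -0.17426204]), 'wrist_torque': array([-0.01766888, -0.02067576,  0.01038907]), 'width': 0.08548591555389219}
```

View pics/top0.png

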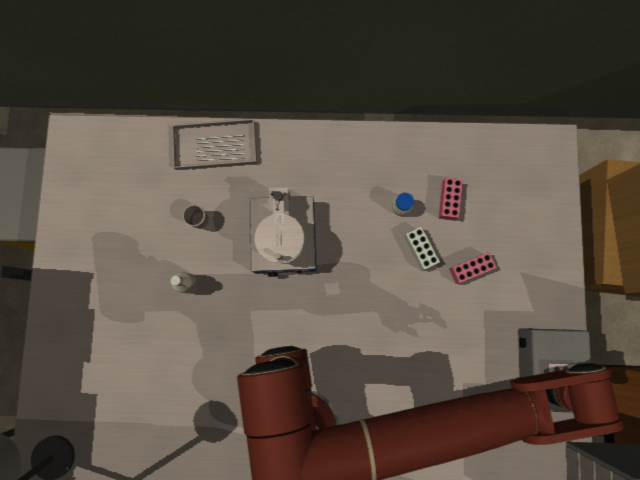

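View pics/side0.png

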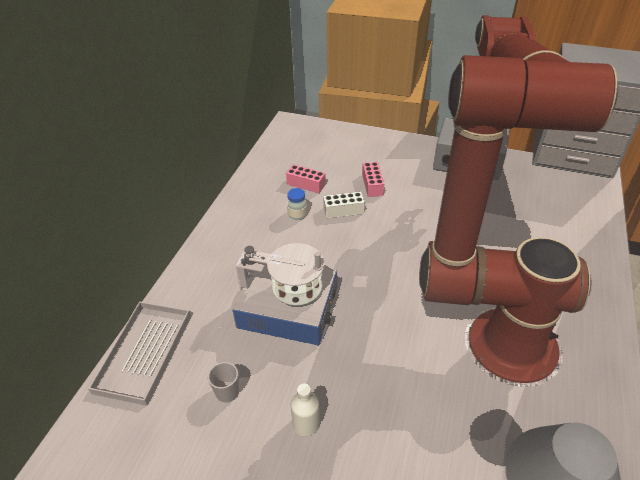

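Top view: white rack at (423,248), pink lookalikes at (451,198) and (473,267), and the jar's blue cap at (404,203). The mixer is at (282,234), the cup at (195,216) and the bottle at (181,282). The white block is the rack, since it's the only one that isn't pink. I'll crop in to confirm and measure.

```bash
python3 - <<'E'
from h import *
f=load('top0'); im=f['im'][:,:,::-1]
a=cv2.resize(im[180:290,370:510],None,fx=4,fy=4,interpolation=cv2.INTER_CUBIC)
b=cv2.resize(im[180:290,240:330],None,fx=4,fy=4,interpolation=cv2.INTER_CUBIC)
cv2.imwrite('pics/c0.png',cv2.resize(np.hstack([b,a]),(800,383)))
P=cloud(f)
def box(mask,n):
    q=P[mask][:,:2].astype(np.float32); r=cv2.minAreaRect(q); print(n,len(q),r)
z=P[...,2]; v,u=np.mgrid[:480,:640]
R=lambda u0,u1,v0,v1:(u>=u0)&(u<=u1)&(v>=v0)&(v<=v1)
box(R(400,445,222,275)&(abs(z-.05)<.008),'rack top')
box(R(240,325,180,285)&(abs(z-.085)<.008),'mixer top')
box(R(240,325,205,265)&(abs(z-.187)<.008),'cover')
box(R(390,418,190,218)&(abs(z-.085)<.008),'jar')
for uv in [(423,248),(282,234),(282,258),(404,203),(195,216),(181,282),(277,192),(258,205)]: print(uv,w(f,*uv).round(3))
print(np.median(z[300:320,150:230]))
E
```

```text
rack top 696 ((0.5392361879348755, -0.35197752714157104), (0.11985986679792404, 0.05330975353717804), 27.574438095092773)
mixer top 2424 ((0.5699602365493774, 0.06574296951293945), (0.22391797602176666, 0.19008493423461914), 3.851358413696289)
cover 1952 ((0.5423543453216553, 0.06759986281394958), (0.14666399359703064, 0.1341584324836731), 42.917198181152344)
jar 248 ((0.6714152097702026, -0.29342418909072876), (0.051894959062337875, 0.05156537890434265), 17.29296875)
(423, 248) [ 0.537 -0.352  0.052]
(282, 234) [0.547 0.056 0.189]
(282, 258) [0.481 0.053 0.192]
(404, 203) [ 0.666 -0.291  0.082]
(195, 216) [0.626 0.347 0.011]
(181, 282) [0.412 0.338 0.141]
(277, 192) [0.66  0.072 0.207]
(258, 205) [0.65  0.141 0.083]
1.5894349455857227e-05
```

View pics/c0.png

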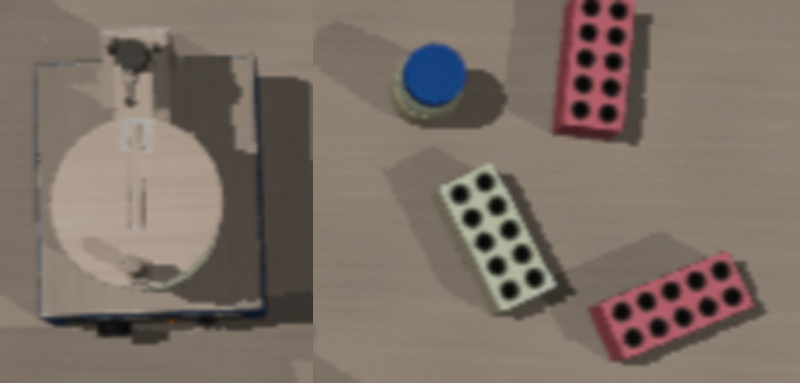

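The crop confirms it: the white block (2x5 holes, measured 120x53 mm, top at z about 0.05) is the rack, at (0.539,-0.352) with yaw 0.481. The mixer is at (0.570,0.066) with yaw about 0.067.

Plan:
1. Grasp the rack across its width.
2. Set it down parallel to the mixer with a finger gap.
3. Push it flush using both open fingertips.

```bash
cat >> h.py <<'E'
from scipy.spatial.transform import Rotation as Ro
def go(x,y,z,yaw):
    s=robot.get_state(); R=Ro.from_euler('xyz',s['eef_rot']).as_matrix()
    d=R.T@(np.array([x,y,z])-s['ee_pos']); t=-(yaw-s['eef_rot'][2]); t=(t+np.pi)%(2*np.pi)-np.pi
    print('t',round(s['time'],2),'pos',s['ee_pos'].round(4),'rpy',s['eef_rot'].round(4),'F',s['force'].round(1),'w',round(s['width'],4)); print('shift',d.round(4),'turn',round(t,3))
E
python3 - <<'E'
from h import *
go(.539,-.352,.13,.481)
f=load('top0');P=cloud(f)
# pink corners, mixer edges
im=f['im'].astype(int); pk=(im[...,0]-im[...,1]>50)&(abs(P[...,2]-.05)<.01)
n,l=cv2.connectedComponents(pk.astype(np.uint8))
for i in range(1,n):
    q=P[l==i][:,:2].astype(np.float32)
    if len(q)>100: print(cv2.boxPoints(cv2.minAreaRect(q)).round(3).tolist())
E
```

```text
t 0.1 pos [ 0.1851 -0.5964  0.2302] rpy [-3.1398e+00 -2.0000e-04  3.0080e-01] F [-0.4 -0.5 -0.2] w 0.0855
shift [ 0.4104 -0.1284  0.1005] turn -0.18
[[0.6330000162124634, -0.46000000834465027], [0.7519999742507935, -0.4729999899864197], [0.7580000162124634, -0.42100000381469727], [0.6380000114440918, -0.40799999237060547]]
[[0.43700000643730164, -0.4580000042915344], [0.4860000014305115, -0.5690000057220459], [0.5320000052452087, -0.5490000247955322], [0.48399999737739563, -0.43700000643730164]]
```

{"op": "carry_out", "data": {
  "targets": "0.04 -0.012 0.01 0; 0.08 -0.025 0.02 -0.02; 0.12 -0.038 0.03 -0.05; 0.16 -0.05 0.04 -0.07; 0.2 -0.063 0.05 -0.09; 0.24 -0.075 0.06 -0.11; 0.28 -0.088 0.07 -0.13; 0.32 -0.1 0.08 -0.15; 0.36 -0.113 0.09 -0.17; 0.4 -0.125 0.1 -0.18; 0.41 -0.128 0.1 -0.18; 0.41 -0.128 0.1 -0.18",
  "jaw": 1
}}

```text
time: 1.3
ee_pos: [0.5394, -0.3519, 0.1304]
eef_rot: [-3.14, 0.001, 0.483]
force: [0.2, -0.3, -0.6]
width: 0.0855
```

```bash
python3 - <<'E'
from h import *
go(.539,-.352,.015,.481)
snap('wrist','w1')
E
```

```text
t 1.3 pos [ 0.5394 -0.3519  0.1304] rpy [-3.1402e+00  8.0000e-04  4.8340e-01] F [ 0.2 -0.3 -0.6] w 0.0855
shift [-4.000e-04  1.000e-04  1.154e-01] turn 0.002
```

View pics/w1.png

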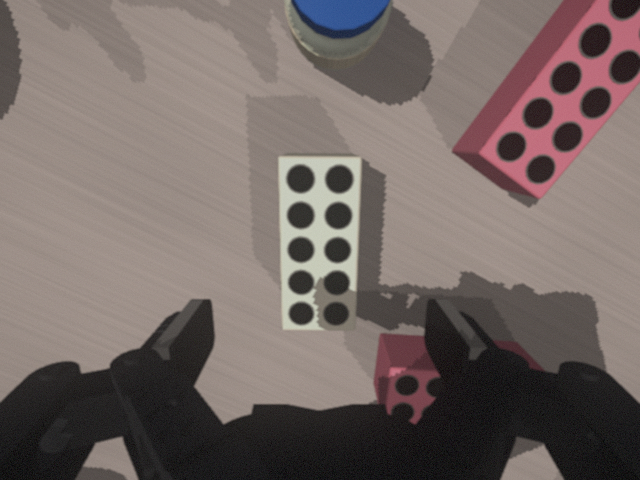

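The white rack (277-360, 155-330) is square to the jaws and centred between the fingers. The pink blocks are clear of the fingers' path, so I'm descending and gripping.

{"op": "carry_out", "data": {
  "targets": "0 0 0.03 0; 0 0 0.06 0; 0 0 0.09 0; 0 0 0.11 0; 0 0 0.115 0; 0 0 0.115 0"
}}

```text
time: 1.95
ee_pos: [0.5376, -0.354, 0.016]
eef_rot: [-3.141, 0.001, 0.479]
force: [0.7, -0.1, -0.3]
width: 0.0853
```

{"op": "carry_out", "data": {
  "targets": "0 0 0 0; 0 0 0 0; 0 0 0 0; 0 0 0 0; 0 0 0 0; 0 0 0 0; 0 0 0 0; 0 0 0 0",
  "jaw": -1,
  "force": 40
}}

```text
time: 2.75
ee_pos: [0.5399, -0.3542, 0.0184]
eef_rot: [3.139, -0.001, 0.481]
force: [-1.2, -0.4, 6.7]
width: 0.0518
```

```bash
python3 - <<'E'
from h import *
yaw=.067; mx,my=.570,.0657
x,y=-.02,-.095-.026-.050
X=mx+x*np.cos(yaw)-y*np.sin(yaw); Y=my+x*np.sin(yaw)+y*np.cos(yaw); print(X,Y)
go(X,Y,.045,yaw)
E
```

```text
0.5614933033881343 -0.10625533173691845
t 2.75 pos [ 0.5399 -0.3542  0.0184] rpy [ 3.1388e+00 -8.0000e-04  4.8080e-01] F [-1.2 -0.4  6.7] w 0.0518
shift [ 0.1339 -0.2097 -0.0271] turn 0.414
```

{"op": "carry_out", "data": {
  "targets": "0 0 -0.01 0; 0 0 -0.025 0; 0.01 -0.02 -0.03 0.05; 0.025 -0.042 -0.03 0.1; 0.04 -0.064 -0.03 0.16; 0.055 -0.086 -0.03 0.22; 0.07 -0.11 -0.03 0.27; 0.085 -0.134 -0.03 0.33; 0.1 -0.158 -0.03 0.37; 0.118 -0.185 -0.03 0.414; 0.134 -0.21 -0.03 0.414; 0.134 -0.21 -0.03 0.414"
}}

```text
time: 3.95
ee_pos: [0.5605, -0.1018, 0.0468]
eef_rot: [-3.14, -0.0, 0.071]
force: [-0.1, 0.5, -2.5]
width: 0.0516
```

```bash
python3 - <<'E'
from h import *
go(.5615,-.1063,.019,.067)
snap('top','t2');snap('side','s2')
a=load('t2')['im'][150:300,220:420];b=load('s2')['im'][170:370,210:420]
cv2.imwrite('pics/c2.png',np.hstack([cv2.resize(a,(500,375)),cv2.resize(b,(300,375))])[:,:,::-1])
E
```

```text
t 3.95 pos [ 0.5605 -0.1018  0.0468] rpy [-3.1405e+00 -1.0000e-04  7.0600e-02] F [-0.1  0.5 -2.5] w 0.0516
shift [0.0007 0.0046 0.0278] turn 0.004
```

View pics/c2.png

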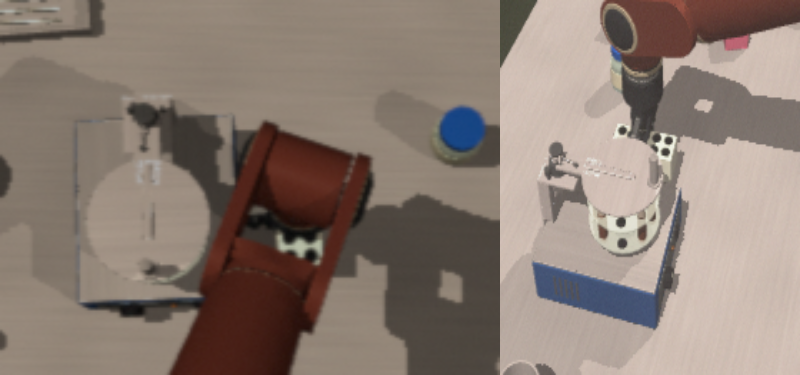

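The rack is held upright beside the mixer, with a finger gap between them. I'll set it down and release.

{"op": "carry_out", "data": {
  "targets": "0 0.002 0.01 0.002; 0 0.004 0.02 0.004; 0 0.004 0.026 0.004; 0 0.004 0.028 0.004; 0 0.004 0.028 0.004"
}}

```text
time: 4.55
ee_pos: [0.5606, -0.1098, 0.0183]
eef_rot: [-3.141, 0.001, 0.062]
force: [-1.5, -0.8, 2.8]
width: 0.0513
```

{"op": "carry_out", "data": {
  "targets": "0 0 0 0; 0 0 0 0; 0 0 0 0; 0 0 0 0; 0 0 0 0; 0 0 0 0; 0 0 -0.03 0; 0 0 -0.06 0; 0 0 -0.09 0; 0 0 -0.12 0; 0 0 -0.12 0",
  "jaw": 1
}}

```text
time: 5.65
ee_pos: [0.564, -0.11, 0.1442]
eef_rot: [3.138, -0.009, 0.063]
force: [1.0, -0.1, 0.5]
width: 0.0856
```

```bash
python3 - <<'E'
from h import *
snap('wrist','w3')
yaw=.067; mx,my=.570,.0657
x,y=-.02,-.095-.026-.050-.026-.045
X=mx+x*np.cos(yaw)-y*np.sin(yaw); Y=my+x*np.sin(yaw)+y*np.cos(yaw); print(X,Y)
go(X,Y,.1,yaw+np.pi/2)
E
```

```text
0.5662467451580396 -0.17709603184173192
t 5.7 pos [ 0.5626 -0.1096  0.1415] rpy [ 3.1394 -0.0055  0.0629] F [-0.1 -0.4  0.1] w 0.0855
shift [-0.0008  0.0675  0.0416] turn -1.575
```

View pics/w3.png

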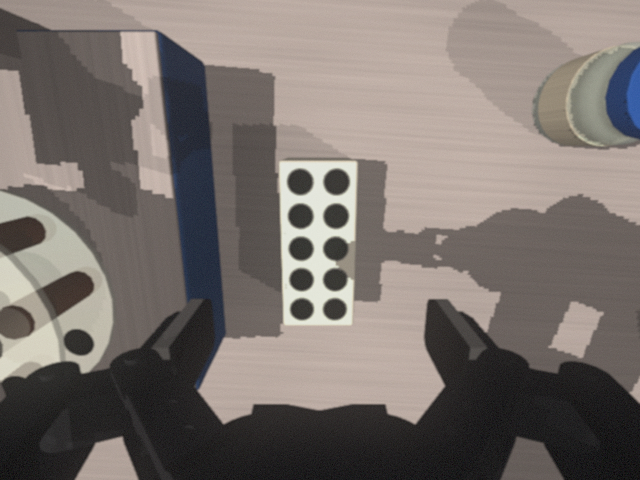

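The rack (280-357, 160-325) stands upright, parallel to the mixer's blue right-hand face (edge about (160,30) to (225,335)). I'll refine the mixer face and the rack pose from this view.

```bash
python3 - <<'E'
from h import *
f=load('w3');P=cloud(f);im=f['im'].astype(int)
z=P[...,2]; v,u=np.mgrid[:480,:640]
b=(im[...,2]-im[...,0]>25)&(u<240)&(v<390)&(z>.01)&(z<.08)
q=P[b]; print(len(q),z[b].min(),z[b].max())
A=np.c_[q[:,0],np.ones(len(q))]; c=np.linalg.lstsq(A,q[:,1],rcond=None)[0]
r=q[:,1]-A@c; k=abs(r)<.004; c=np.linalg.lstsq(A[k],q[k,1],rcond=None)[0]; print('face slope',c, 'std',r[k].std(), q[:,0].min(),q[:,0].max(),'y@.57',c[0]*.57+c[1])
m=(u>260)&(u<380)&(v>140)&(v<345)&(abs(z-.05)<.006)
rc=cv2.minAreaRect(P[m][:,:2].astype(np.float32)); print('rack',rc,np.median(z[m]))
for p in [(158,30),(205,66)]:print(w(f,*p,.085),w(f,*p,0))
E
```

```text
2005 0.014781324365705357 0.0799895090308742
face slope [ 0.06460942 -0.06607008] std 0.00029977891395237 0.4702134118209497 0.6814550861934122 y@.57 -0.02924270809766153
rack ((0.5627119541168213, -0.11027583479881287), (0.11909092962741852, 0.05216200277209282), 3.5335283279418945) 0.050197217031872486
[ 0.6827004  -0.02141736  0.085     ] [0.70380687 0.01383377 0.        ]
[ 0.66750493 -0.04475523  0.085     ] [ 0.68222884 -0.0193067   0.        ]
```

{"op": "carry_out", "data": {
  "targets": "0 0.006 0 -0.14; 0 0.012 0 -0.28; 0 0.02 0 -0.42; 0 0.026 0 -0.56; 0 0.032 0 -0.7; 0 0.04 0 -0.84; 0 0.046 0 -0.98; 0 0.052 0 -1.12; 0 0.06 0 -1.26; 0.002 0.066 0 -1.4; 0.003 0.067 0 -1.53; 0.003 0.067 0 -1.572"
}}

```text
time: 6.9
ee_pos: [0.5671, -0.1756, 0.1363]
eef_rot: [-3.139, -0.001, 1.638]
force: [-0.3, 0.2, -0.5]
width: 0.0851
```

```bash
python3 - <<'E'
from h import *
go(.567,-.176,.012,.0645+np.pi/2)
E
```

```text
t 6.9 pos [ 0.5671 -0.1756  0.1363] rpy [-3.1389e+00 -1.4000e-03  1.6376e+00] F [-0.3  0.2 -0.5] w 0.0851
shift [-0.0006  0.0002  0.1243] turn 0.002
```

{"op": "carry_out", "data": {
  "targets": "0 0 0.035 0; 0 0 0.07 0; 0 0 0.1 0; 0 0 0.118 0.002; 0 0 0.124 0.002; 0 0 0.124 0.002"
}}

```text
time: 7.5
ee_pos: [0.5665, -0.175, 0.0123]
eef_rot: [-3.138, -0.002, 1.633]
force: [-0.2, 0.4, 0.7]
width: 0.0854
```

{"op": "carry_out", "data": {
  "targets": "0.01 0 0 0; 0.02 0 0 0; 0.028 0 0 0; 0.035 0 0 0; 0.042 0 0 0; 0.049 0 0 0; 0.056 0 0 0; 0.062 0 0 0; 0.068 0 0 0; 0.072 0 0 0; 0.075 0 0 0; 0.075 0 0 0"
}}

```text
time: 8.7
ee_pos: [0.563, -0.1002, 0.014]
eef_rot: [-3.141, -0.001, 1.633]
force: [-0.3, 0.6, 0.7]
width: 0.0855
```

```bash
python3 - <<'E'
from h import *
go(.567,-.176,.012,.0645+np.pi/2)
snap('side','s4')
a=load('s4')['im'][170:350,210:420]
cv2.imwrite('pics/c4.png',cv2.resize(a,(700,600))[:,:,::-1])
E
```

```text
t 8.7 pos [ 0.563  -0.1002  0.014 ] rpy [-3.141e+00 -8.000e-04  1.633e+00] F [-0.3  0.6  0.7] w 0.0855
shift [-0.0759 -0.0008  0.0019] turn -0.002
```

View pics/c4.png

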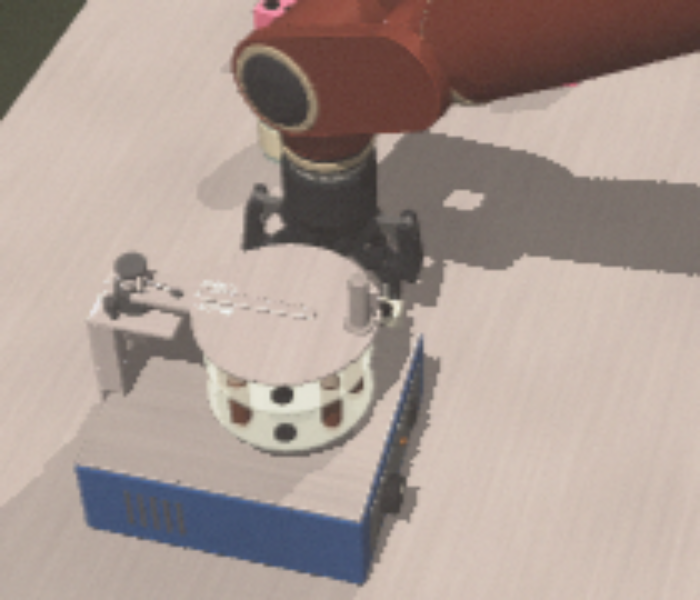

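{"op": "carry_out", "data": {
  "targets": "0.002 0 0.001 0; 0.004 0 0.001 0; 0.005 0 0.001 0; 0.006 0 0.001 0; 0.007 0 0.001 0; 0.007 0 0.001 0"
}}

```text
time: 9.35
ee_pos: [0.5628, -0.0936, 0.0132]
eef_rot: [-3.141, -0.0, 1.633]
force: [0.2, -0.4, -1.4]
width: 0.0853
```

{"op": "carry_out", "data": {
  "targets": "0.001 0 0 0; 0.002 0 0 0; 0.003 0 0 0; 0.003 0 0 0"
}}

```text
time: 9.75
ee_pos: [0.5629, -0.0924, 0.0134]
eef_rot: [3.141, 0.003, 1.634]
force: [-0.2, -6.1, -1.5]
width: 0.0857
```

{"op": "carry_out", "data": {
  "targets": "0.001 0 0 0; 0.002 0 0 0; 0.003 0 0 0; 0.003 0 0 0; 0.003 0 0 0"
}}

```text
time: 10.25
ee_pos: [0.5629, -0.0924, 0.0137]
eef_rot: [3.141, 0.009, 1.634]
force: [-0.9, -18.0, -2.9]
width: 0.0853
```

It's firmly against the mixer: 18 N with no further travel. I'll back off, rise and check.

{"op": "carry_out", "data": {
  "targets": "-0.004 0 0 0; -0.008 0 0 0; -0.015 0 0 0; -0.025 0 0 0; -0.035 0 -0.01 0; -0.045 0 -0.04 0; -0.06 0 -0.08 0; -0.08 0 -0.12 0; -0.1 0 -0.16 0; -0.11 0 -0.19 0; -0.12 0 -0.22 0; -0.12 0 -0.24 0"
}}

```text
time: 11.45
ee_pos: [0.5706, -0.2097, 0.2575]
eef_rot: [3.138, 0.003, 1.631]
force: [0.8, 0.6, -0.9]
width: 0.0853
```

```bash
python3 - <<'E'
from h import *
go(.6,0,.3,3.2)
snap('wrist','w5')
f=load('w5');P=cloud(f);im=f['im'].astype(int)
z=P[...,2]
m=(abs(z-.05)<.006)&(P[...,0]>.45)&(P[...,0]<.68)&(P[...,1]<.0)&(P[...,1]>-.12)
rc=cv2.minAreaRect(P[m][:,:2].astype(np.float32)); print('rack',m.sum(),rc,np.median(z[m]))
m=(abs(z-.187)<.006); print('cover',m.sum())
for yy in range(0,0): pass
E
```

```text
t 11.45 pos [ 0.5706 -0.2097  0.2575] rpy [3.1377e+00 2.6000e-03 1.6311e+00] F [ 0.8  0.6 -0.9] w 0.0853
shift [ 0.2075  0.0422 -0.0429] turn -1.569
rack 10068 ((0.574997067451477, -0.054592590779066086), (0.21353386342525482, 0.053623221814632416), 3.502809762954712) 0.05015662821202647
cover 0
```

View pics/w5.png

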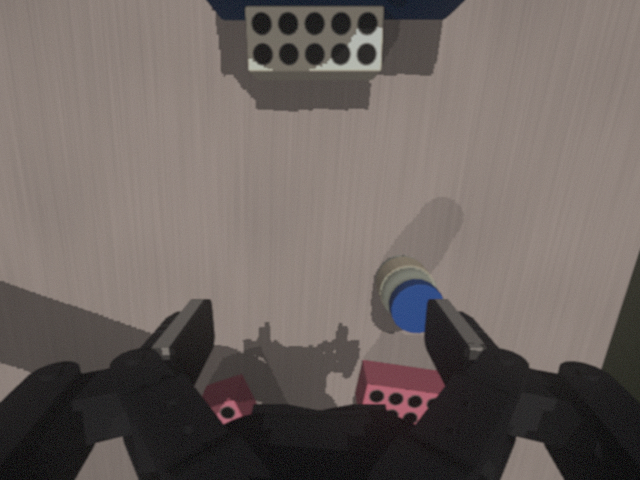

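```bash
python3 - <<'E'
from h import *
f=load('w5');P=cloud(f);im=f['im'].astype(int);z=P[...,2]
v,u=np.mgrid[:480,:640]
white=(im.min(2)>90)|True
m=(abs(z-.05)<.004)&(u>235)&(u<395)&(v<85)&~(im[...,2]-im[...,0]>25)
rc=cv2.minAreaRect(P[m][:,:2].astype(np.float32)); print(rc)
X,Y=rc[0]; print('dist to face',((0.0646*X-.0661)-Y)*.998, 'box',cv2.boxPoints(rc).round(4).tolist())
b=(im[...,2]-im[...,0]>25)&(v<40)&(z>.055)&(z<.083); q=P[b]
c=np.polyfit(q[:,0],q[:,1],1); print('face',len(q),c,np.polyval(c,.57),q[:,0].min(),q[:,0].max())
g=load('top0');
a=cv2.resize(g['im'][185:275,245:320],None,fx=7,fy=6.6,interpolation=cv2.INTER_CUBIC);cv2.imwrite('pics/c5.png',a[:,:,::-1])
R=np.array([[np.cos(.0645),-np.sin(.0645)],[np.sin(.0645),np.cos(.0645)]])
for cx,cy in [(.568,.0655)]:
  for p,zz in [((-.085,0),.187),((-.085,0),.233),((.085,0),.207)]:
    xy=np.array([cx,cy])+R@p; print(xy,pix(g,[*xy,zz]))
E
```

```text
((0.5589721202850342, -0.05570437014102936), (0.1369180530309677, 0.0533817894756794), 3.601522207260132)
dist to face 0.025662541173219675 box [[0.48899999260902405, -0.033399999141693115], [0.49230000376701355, -0.08659999817609787], [0.6290000081062317, -0.07800000160932541], [0.6255999803543091, -0.024800000712275505]]
face 36 [ 0.06330362 -0.06525845] -0.02917538385406003 0.47718958035332476 0.6152081667103948
[0.48317675 0.0600213 ] [279.65172417 257.4935467 ]
[0.48317675 0.0600213 ] [277.95856648 255.51498523]
[0.65282325 0.0709787 ] [277.33029681 194.66953174]
```

View pics/c5.png

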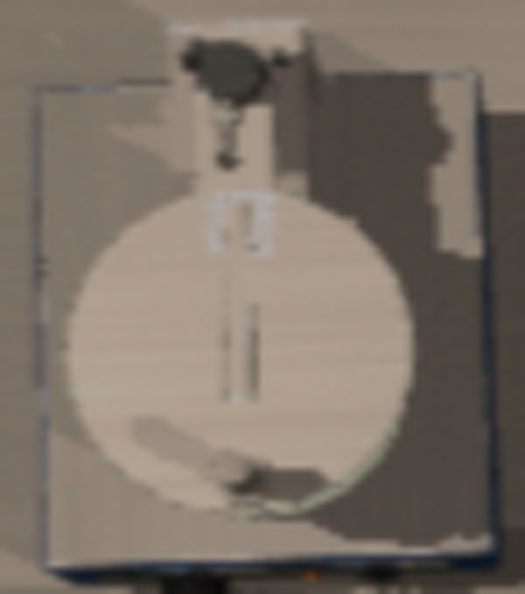

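The rack is flush: its centre is 25.7 mm from the face against 26 mm nominal, the angle matches to within 2 mrad, and it stays well inside the corners. The pin top is seen at (279,256) in the top view and predicted at (278,255.5), so the pin is at (0.483,0.060). Moving above it.

{"op": "carry_out", "data": {
  "targets": "0 0 -0.03 -0.1; 0.02 0 -0.045 -0.24; 0.05 -0.01 -0.05 -0.38; 0.08 -0.02 -0.05 -0.52; 0.11 -0.03 -0.05 -0.66; 0.14 -0.04 -0.05 -0.8; 0.17 -0.045 -0.05 -0.94; 0.2 -0.05 -0.05 -1.08; 0.23 -0.06 -0.05 -1.22; 0.26 -0.07 -0.05 -1.36; 0.275 -0.072 -0.05 -1.5; 0.275 -0.072 -0.05 -1.575"
}}

```text
time: 12.7
ee_pos: [0.4803, 0.064, 0.3032]
eef_rot: [3.141, 0.0, -3.068]
force: [-0.1, -0.2, 0.0]
width: 0.0856
```

```bash
python3 - <<'E'
from h import *
snap('wrist','w6')
go(.483,.060,.194,3.206)
f=load('w6');print(pix(f,[.483,.06,.187]),pix(f,[.483,.06,.233]))
E
```

```text
t 12.75 pos [0.4806 0.0633 0.3032] rpy [ 3.1414e+00  1.0000e-04 -3.0682e+00] F [-0.1  0.3 -0.3] w 0.0852
shift [-0.0022 -0.0035  0.1092] turn 0.009
[313.78860129 238.48487598] [312.77047571 257.93744024]
```

View pics/w6.png

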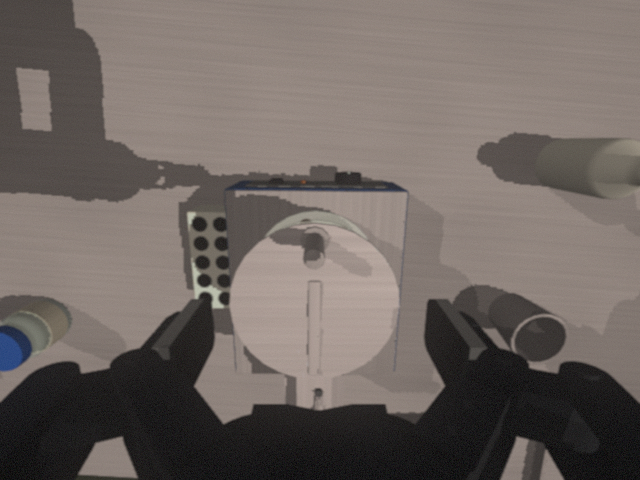

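The pin is seen with its base at (317,236) and top at (315,258), between the open jaws and within about 3 px of prediction. The rack at (208,260) is flush against the mixer. I'll lower and grip the pin.

{"op": "carry_out", "data": {
  "targets": "-0.003 -0.002 0.03 0.009; -0.003 -0.002 0.06 0.009; -0.003 -0.002 0.085 0.009; -0.003 -0.002 0.1 0.009; -0.003 -0.002 0.105 0.009; -0.003 -0.002 0.106 0.009; -0.003 -0.002 0.106 0.009"
}}

```text
time: 13.45
ee_pos: [0.485, 0.0605, 0.1986]
eef_rot: [-3.141, 0.002, -3.085]
force: [-0.4, -0.2, 1.3]
width: 0.0855
```

{"op": "carry_out", "data": {
  "targets": "0 0 0 0; 0 0 0 0; 0 0 0 0; 0 0 0 0; 0 0 0 0; 0 0 0 0; 0 0 0 0; 0 0 0 0; 0 0 0 0; 0 0 0 0; 0 0 0 0; 0 0 0 0",
  "jaw": -1,
  "force": 60
}}

```text
time: 14.65
ee_pos: [0.4843, 0.0607, 0.1976]
eef_rot: [3.141, 0.0, -3.084]
force: [-2.4, 1.2, 4.3]
width: 0.0124
```

```bash
python3 - <<'E'
from h import *
go(.483,.060,.194,3.206)
# arc in tool frame: tool x radial outward, tool y toward mixer-left
s=robot.get_state(); p=s['ee_pos'][:2]; yaw=s['eef_rot'][2]
th=.0645; piv=np.array([.568,.0655])+.085*np.array([np.cos(th),np.sin(th)])
print('radius meas',np.linalg.norm(p-piv), 'dir',np.arctan2(*(p-piv)[::-1])%(2*np.pi)-np.pi)
snap('wrist','w7')
E
```

```text
t 14.65 pos [0.4843 0.0607 0.1976] rpy [ 3.1413e+00  2.0000e-04 -3.0843e+00] F [-2.4  1.2  4.3] w 0.0124
shift [ 0.0013 -0.0006  0.0036] turn -0.007
radius meas 0.16887983718404334 dir 0.0608695393279568
```

View pics/w7.png

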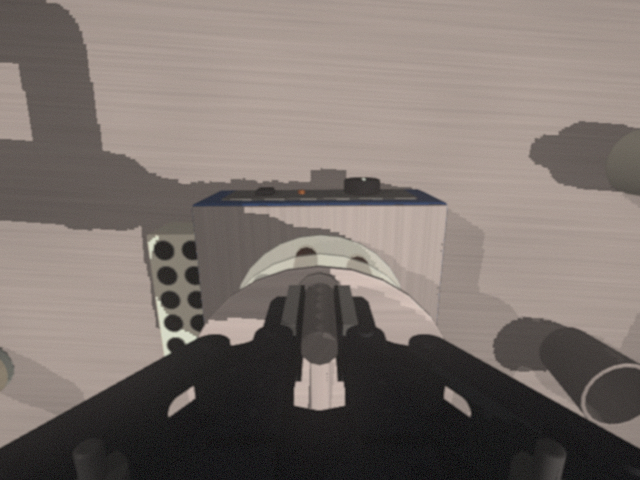

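The pin is held between the pads at (320,300), width 12 mm. I'll swing along the arc (radius 0.17, tool x radial), starting gently.

{"op": "carry_out", "data": {
  "targets": "-0.0002 0.0085 0 0.05; -0.0008 0.0169 0 0.1; -0.0019 0.0253 0 0.15; -0.0034 0.0337 0 0.2; -0.0053 0.0419 0 0.25; -0.0076 0.0501 0 0.3; -0.0103 0.0581 0 0.35; -0.0134 0.066 0 0.4; -0.0134 0.066 0 0.4"
}}

```text
time: 15.6
ee_pos: [0.4932, 0.1273, 0.1975]
eef_rot: [-3.139, -0.002, 2.799]
force: [-6.1, -2.0, 6.2]
width: 0.0122
```

```bash
cat > a.py <<'E'
from h import *
s=robot.get_state(); p=s['ee_pos'][:2]
th=.0645; piv=np.array([.568,.0655])+.085*np.array([np.cos(th),np.sin(th)])
a=np.arctan2(*(p-piv)[::-1])%(2*np.pi)
print(s['time'],'r',np.linalg.norm(p-piv),'cover~',np.pi+th-a,'yaw',s['eef_rot'][2],'z',s['ee_pos'][2],'F',s['force'].round(1),'F tool y',(Ro.from_euler('xyz',s['eef_rot']).as_matrix().T@s['force']).round(1),s['width'])
E
python3 a.py
```

```text
15.6 r 0.1692941511034473 cover~ 0.40339741042257016 yaw 2.798776238248179 z 0.1975317680087815 F [-6.1 -2.   6.2] F tool y [ 5.1 -4.  -6.2] 0.012200060145248291
```

{"op": "carry_out", "data": {
  "targets": "-0.0006 0.0136 0 0.08; -0.002 0.027 0 0.16; -0.0045 0.0404 0 0.24; -0.008 0.0534 0 0.32; -0.0125 0.0662 0 0.4; -0.0178 0.0785 0 0.48; -0.0241 0.0903 0 0.56; -0.0312 0.1015 0 0.64; -0.0392 0.112 0 0.72; -0.0479 0.1218 0 0.8; -0.0479 0.1218 0 0.8"
}}

```text
time: 16.7
ee_pos: [0.5806, 0.2248, 0.1975]
eef_rot: [-3.14, 0.003, 1.998]
force: [-4.1, -5.9, 6.4]
width: 0.0126
```

```bash
python3 a.py
```

```text
16.7 r 0.1699510725311143 cover~ 1.196520072406027 yaw 1.9979102013099375 z 0.19754857308634782 F [-4.1 -5.9  6.4] F tool y [-3.7 -6.2 -6.3] 0.012587188424090146
```

{"op": "carry_out", "data": {
  "targets": "-0.0002 0.0085 0 0.05; -0.0008 0.017 0 0.1; -0.0019 0.0254 0 0.15; -0.003 0.0321 0 0.19; -0.0034 0.0338 0 0.2; -0.0034 0.0338 0 0.2"
}}

```text
time: 17.3
ee_pos: [0.6117, 0.236, 0.1976]
eef_rot: [-3.14, 0.002, 1.799]
force: [-6.0, -2.7, 5.9]
width: 0.0122
```

```bash
python3 a.py
```

```text
17.3 r 0.17006736247899668 cover~ 1.3909082910391446 yaw 1.7992783832453316 z 0.19760164908966302 F [-6.  -2.7  5.9] F tool y [-1.3 -6.5 -5.9] 0.012196329684088458
```

{"op": "carry_out", "data": {
  "targets": "0 0.001 0 0; 0 0.002 0 0; 0 0.003 0 0; 0 0.003 0 0; 0 0.003 0 0"
}}

```text
time: 17.8
ee_pos: [0.6139, 0.2365, 0.1975]
eef_rot: [-3.138, 0.002, 1.799]
force: [-7.0, -2.3, 6.2]
width: 0.0125
```

```bash
python3 a.py
```

```text
17.8 r 0.1700651966226829 cover~ 1.4042147312558817 yaw 1.7991805282420743 z 0.19754400598401434 F [-7.  -2.3  6.2] F tool y [-0.6 -7.3 -6.2] 0.012513459726312907
```

Force is not clearly rising yet, so I'll go a little further to feel the stop.

{"op": "carry_out", "data": {
  "targets": "0 0.001 0 0; 0 0.002 0 0; 0 0.003 0 0; 0 0.003 0 0; 0 0.003 0 0"
}}

```text
time: 18.3
ee_pos: [0.6144, 0.2367, 0.1975]
eef_rot: [-3.132, 0.002, 1.799]
force: [-16.6, -6.1, 11.4]
width: 0.0124
```

```bash
python3 - <<'E'
exec(open('a.py').read())
snap('top','t8');snap('side','s8')
a=load('t8')['im'][150:300,150:350];b=load('s8')['im'][150:400,180:420]
cv2.imwrite('pics/c8.png',np.hstack([cv2.resize(a,(440,400)),cv2.resize(b,(360,400))])[:,:,::-1])
E
```

```text
18.3 r 0.17009701330453694 cover~ 1.4076834816362356 yaw 1.7993702614816423 z 0.19746118861415962 F [-16.6  -6.1  11.4] F tool y [ -2.2 -17.7 -11.2] 0.012353784105075722
```

View pics/c8.png

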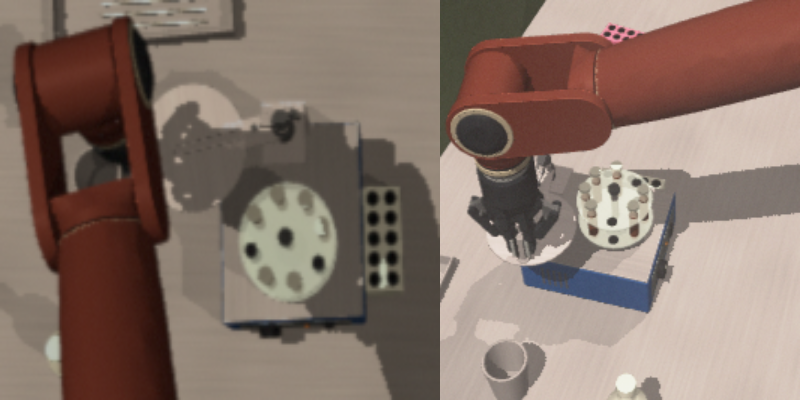

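The cover is at its stop: the force rose from 7 to 18 N with no travel. The tubes are uncovered, the gripper holds the pin, and the rack lies flush at crop (383,238). One last numeric check on the rack, mixer and bystanders.

```bash
python3 - <<'E'
from h import *
f=load('t8');P=cloud(f);im=f['im'].astype(int);z=P[...,2]
m=(abs(z-.05)<.006)&(P[...,0]>.48)&(P[...,0]<.64)&(P[...,1]<-.022)&(P[...,1]>-.1)&~(im[...,2]-im[...,0]>25)
rc=cv2.minAreaRect(P[m][:,:2].astype(np.float32)); print(rc)
X,Y=rc[0]; print('centre to face',((0.0646*X-.0661)-Y)*.998,'mixer x',(X-.568)*.998+(Y-.0655)*.0645)
s0=load('side0')['im'].astype(int);s8=load('s8')['im'].astype(int)
for n,(u0,u1,v0,v1) in dict(bottle=(285,325,378,440),cup=(205,242,358,405),jar=(285,308,186,222)).items(): print(n,abs(s0-s8)[v0:v1,u0:u1].mean().round(1))
exec(open('a.py').read())
E
```

```text
((0.5689074993133545, -0.05539529398083687), (0.14318428933620453, 0.05220736563205719), 3.530315399169922)
centre to face 0.025994624999606607 mixer x -0.0068920621470361446
bottle 19.2
cup 11.0
jar 68.8
18.4 r 0.17012430273333967 cover~ 1.4077947203207788 yaw 1.7993891115050968 z 0.19751897159847304 F [-16.3  -5.7  10.3] F tool y [ -1.9 -17.2 -10.1] 0.012607603498476111
```

```bash
python3 - <<'E'
from h import *
a=load('top0')['im'][180:300,160:420];b=load('t8')['im'][180:300,160:420]
c=load('side0')['im'][340:450,190:340];d=load('s8')['im'][340:450,190:340]
cv2.imwrite('pics/c9.png',np.hstack([np.vstack([cv2.resize(x,(520,240)) for x in(a,b)]),np.vstack([cv2.resize(x,(270,240)) for x in(c,d)])])[:,:,::-1])
E
```

```text
(no output)
```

View pics/c9.png

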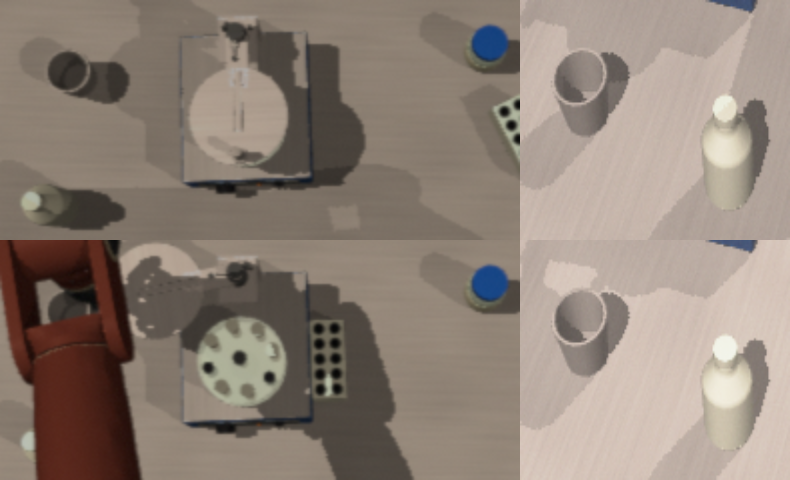

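The jar, cup and bottle are all where they started. Handing in while still holding the cover.

```bash
python3 -c "
from bench import robot
print(robot.hand_in())"
```

```text
the job is handed in; nothing more can be done
None
```

The rack is against the mixer's right-hand side and the cover is held open at its stop. I handed the job in at about 18.4 s, still gripping the pin; the hand-in reported no verdict.

- **Rack:** I carried it over, set it down parallel to the mixer, and pushed it flush with both fingertips until it stopped at 18 N. The last check put its centre 26.0 mm from the face (26 mm is exactly flush), parallel to about 3 mrad, with both ends well inside the mixer's corners.
- **Cover:** I swung it by the grip pin to about 1.40 rad. The tool position reads 1.408, which is within calibration error. Pushing further raised the force from 7 to about 17 N with almost no travel, so it is on the stop.
- **Bottle, jar and cup:** before-and-after pictures show them where they stood. A plain pixel comparison did differ around them (most at the jar). I put that down to the arm and shadows, because the crops show no shift.
- **Disagreement:** the last top view gave the rack's length as 143 mm instead of 120 mm. I take this to be pixels on the mixer's edge being counted in, since the earlier wrist picture measured 119 mm. The 26.0 mm above comes from that same fit, but the wrist check after the push gave 25.7 mm.

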